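# Open the dowel tin at the joinery bench

### The arm

A 6-joint arm with a two-finger parallel gripper is mounted at the origin on the work surface. World frame = base frame: x ahead of the robot, y to its left, z up, the work surface at z = 0. Lengths are in m, angles in rad, forces in N, time in s.
With the tool pointing down it reaches from about 0.225 to 0.875 m from the base axis. Payload 3.4 kg.
Tool frame: the origin (TCP) lies midway between the tips of the shut fingers; the grasp point (between the pads) lies r.grasp_offset behind it (r.grasp_offset is the distance from the TCP to the grasp point, in m); z points along the fingers, y is the line along which they close (so a half turn about z gives the same grasp; the last joint's range is limited). The gripper opens to 85 mm and grips with 20 to 120 N. Pads are 22 mm wide; open, the fingers measure 114 mm over their backs; the gripper's body (76 mm by 85 mm) begins 54 mm behind the grasp point. The pads swing forward as they close: fully open they stand 13 mm farther back than shut.
Start: joints at [0.992, 0.276, 1.505, -0, 1.361, -0.121], TCP at [0.254, 0.516, 0.231] pointing down, gripper open.
Joint ranges: [-2.89, 2.89], [-0.75, 2.08], [0.22, 2.7], [-1.18, 4.32], [0.11, 2.71], [-2.7, 2.7]. Speed limits (rad/s): [2.57, 2.57, 3.14, 3.14, 3.14, 3.14].

### API

Orientations are given as a rotation vector (axis times angle).
In Python, from rig import r gives the robot as it stands.
- The arm moves only by the shell command python3 -m creep 'ROWS'. ROWS is JSON, a list that holds one entry, the list of rows, each a list of 7 numbers: the closure, from 0 (fully open) to 1 (shut), then the shift along the tool's x, y, z in mm, then the turn, a rotation vector about the tool's x, y, z in degrees. In form: [[[hand, dx, dy, dz, wx, wy, wz], ...]]. A call has 1 to 5 rows; each row is the pose to reach, as a shift and turn from the pose commanded when the call began, along the tool's axes at that moment; what a row does not reach only later rows make up. A row lasts 1/10 s, in which the tool goes at most 50 mm and 8.59 degrees, less where a joint would pass 70% of its speed; a pose out of reach is approached as far as the arm can. A call with a gripper value outside its range is refused whole. The fingers move at their own pace and stop on an object; the grip force is fixed at half the most. Time passes only in rows, so rows that repeat a pose let the fingers close. It gives the time, the measured TCP pose, the force, the opening and the grip force at its end, in the units of the state.
- r.state(): the state, without advancing time (a new reading comes with each control period).
- r.get_image(name): name is "side" or "top"; returns (picture, depth): 420x560x3 uint8, red, green, blue; 420x560 float32, m along the optical axis (not along the pixel's ray), 0 where there is no reading.
- r.camera_model(name): a dict with "intrinsics" (3x3 intrinsics, pixels), "view" (4x4, takes a point from world to camera coordinates). Camera axes: x right, y down, z forward; pixel columns grow to the right and rows downward; lengths in m; the calibration is good to about 2 mm. A picture is of the moment at which its call begins. camera_model takes no time and is no camera call.
- r.finish_job(): hands the job in; it is judged then, once.
The state is a dict: "time_s": time; "q": joint angles; "dq": joint speeds; "joint_efforts": joint torques, N m; "eef_pos": TCP position; "tool_rot": TCP orientation; "contact_force": force on the tool from outside, world axes, zero at the start; "torque": the same for the moment, N m; "width": finger opening in m; "gripper_force": force on a finger pad.
Only numpy, scipy, OpenCV 4.12 (cv2) and the standard library are available. Lean on these libraries where they do the work, as an engineer would, in place of code of your own. Each camera call takes 0.05 s, during which the arm holds its last target. There are 200 camera calls.

### The job

Open the tin of dowels: lift the loose lid off the wide, low tin by its wooden knob and set it down, knob up, in the middle of the square MDF offcut. Put the lid down rather than dropping it, and leave both the wide tin and the tall slim tin standing where they are.

Things in the scene. Friction and masses are not known exactly. Their poses are not given: they have to be found in the camera images.
- lid: Loose round bare-metal lid of the wide tin, about 140 g: a flat disc 116 mm across and 4 mm thick with an upright cylindrical dark wooden knob in its middle, 26 mm across and 30 mm tall. Under the disc a round plug 94 mm across and 8 mm deep hangs loosely in the tin's mouth (5 mm free all round). Origin: centre of the underside of the plug; z up through the knob. The disc lies from 8 to 12 mm above the origin, the knob from 12 to 42 mm above it.
- tin: The wide, low, open-topped round tin of bare metal, 110 mm across, 70 mm tall, about 0.7 kg, wall 3 mm, with wooden dowels inside; it starts closed by the lid (lid origin 62 mm above the tin's). It stands loose on the bench. Origin: centre of its underside, z up.
- slim_tin: Bystander: the tall slim tin of the same metal, 68 mm across, closed by a 74 mm lid with the same kind of wooden knob (its lid does not come off), 119 mm tall in all, 0.6 kg, standing loose on the bench. Origin: centre of its underside, z up.
- board: Square brown MDF offcut, 180 x 180 mm, 18 mm thick, lying flat and fixed on the bench. Origin: centre of its underside; z up, x and y along its edges; its top is 18 mm above the origin.
Not all that is in view belongs to the job. What is shaped like the lid but orange or red is not meant.

How it is judged:
By the outcome, as a careful person would: the job done as asked, in the order asked, and still so for the second after the job is handed in, with the robot touching nothing.
It also fails if it takes over 40 s, if anything falls off the work surface, if the arm or the gripper's body presses on something with over 40 N, if the wrist force passes 120 N, or if a joint passes its speed limit or range.

## Working session

There is one attempt and no reset: what is moved stays moved. The work goes in short steps, Python scripts to look and compute and a shell command to move; the robot and the scene stay as the last step left them, time stands still between calls to the robot, and variables do not carry over. Pictures are saved under pics/ and viewed, at most 10 in all, crops included, and the job is handed in when it is done.

```bash
mkdir -p pics; ls; python3 - <<'E'
from rig import r
import cv2,numpy as np
print(r.state()); print(r.grasp_offset)
for n in("top","side"):
    p,d=r.get_image(n); cv2.imwrite(f"pics/{n}0.png",p[:,:,::-1]); np.savez(f"{n}0.npz",p=p,d=d)
    m=r.camera_model(n);print(n,m["intrinsics"],m["view"])
E
```

```text
pics
{'time_s': 0.0, 'q': array([ 9.92009439e-01,  2.76603200e-01,  1.50616080e+00,  1.11436810e-05,
        1.36070083e+00, -1.21000568e-01]), 'dq': array([-7.21569834e-04,  9.06112184e-04,  3.52110071e-05,  1.45348713e-03,
       -2.33008879e-03, -7.32144841e-04]), 'joint_efforts': array([ 9.86648556e-04, -4.16760814e+01, -2.45800692e+01, -1.18270427e-04,
        1.10330171e-02, -1.03466351e-05]), 'eef_pos': array([0.25383195, 0.51533632, 0.23042402]), 'tool_rot': array([-7.12681757e-01, -3.05901703e+00,  2.75618760e-03]), 'contact_force': array([-0.98840781, -0.012964  ,  0.47042151]), 'torque': array([ 0.00204461,  0.01281052, -0.01078375]), 'gripper_force': 0.0, 'width': 0.08567341271654631}
0.0187
top [[414.99686075   0.         281.62572348]
 [  0.         414.99686075 206.32627385]
 [  0.           0.           1.        ]] [[ 0.02387737 -0.99889184  0.04055817  0.04395352]
 [-0.98389753 -0.03066846 -0.17608264  0.48058392]
 [ 0.17713136 -0.03570069 -0.9835395   1.01513031]
 [ 0.          0.          0.          1.        ]]
side [[393.06777251   0.         284.26199172]
 [  0.         393.06777251 209.31774597]
 [  0.           0.           1.        ]] [[ 0.99313697 -0.11469201 -0.02290622 -0.48014878]
 [-0.07604243 -0.48440158 -0.87153466  0.13253719]
 [ 0.08886225  0.86729514 -0.48979858  0.93854911]
 [ 0.          0.          0.          1.        ]]
```

View pics/top0.png

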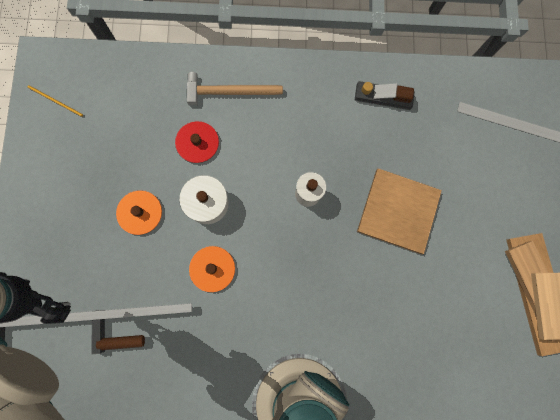

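View pics/side0.png

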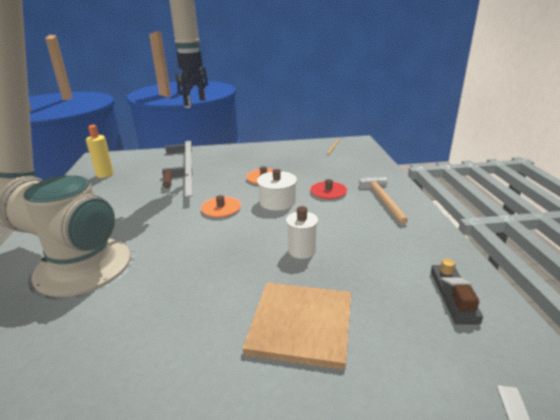

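The top view shows the wide tin's lid at about (204,200) with its knob at (202,197), the slim tin at (311,189), and the board at (400,212). The orange and red decoys are at (139,213), (213,269) and (197,143). In the side view the wide tin's knob is at (277,174), the slim tin's at (302,214), and the board at (300,323).

```bash
cat > h.py <<'E'
from rig import r
import cv2,numpy as np
def cam(n):
    m=r.camera_model(n); return m["intrinsics"],m["view"]
def tri(a,b):
    P=[k@v[:3] for k,v in (cam("top"),cam("side"))]
    X=cv2.triangulatePoints(P[0],P[1],np.float64(a).reshape(2,1),np.float64(b).reshape(2,1))[:,0]
    X=X[:3]/X[3]
    e=[np.round((lambda u:u[:2]/u[2])(p@np.r_[X,1])-np.array(q),1) for p,q in zip(P,(a,b))]
    return X,e
def plane(n,uv,z):
    K,V=cam(n);R,t=V[:3,:3],V[:3,3];c=-R.T@t
    d=R.T@np.linalg.solve(K,[*uv,1]);return c+d*(z-c[2])/d[2]
def blob(mask,near,rad):
    m=np.zeros_like(mask);cv2.circle(m,near,rad,255,-1);m&=mask
    cs,_=cv2.findContours(m,cv2.RETR_EXTERNAL,cv2.CHAIN_APPROX_NONE)
    return max(cs,key=cv2.contourArea)
def cen(c):
    m=cv2.moments(c);return m["m10"]/m["m00"],m["m01"]/m["m00"]
def knob(p,near,rad=14):
    return blob(((p.max(2)<125)&(p[:,:,0]>p[:,:,2].astype(int)+12)).astype(np.uint8)*255,near,rad)
E
python3 - <<'E'
from h import *
T=np.load("top0.npz")["p"];S=np.load("side0.npz")["p"]
for nm,a,b in(("tin",(202,197),(277,174)),("slim",(312,185),(302,214))):
    ca,cb=knob(T,a),knob(S,b)
    print(nm,cen(ca),cv2.boundingRect(ca),cen(cb),cv2.boundingRect(cb),tri(cen(ca),cen(cb)))
for nm,a in(("tin",(204,200)),("slim",(311,189))):
    w=(T.min(2)>185).astype(np.uint8)*255
    c=cv2.convexHull(blob(w,a,32)); e=cv2.fitEllipse(c); print(nm,e,plane("top",e[0],.074), plane("top",e[0],.089))
def board(p,near,rad):
    h=cv2.cvtColor(p,cv2.COLOR_RGB2HSV); m=cv2.inRange(h,(5,70,60),(25,255,255))
    c=blob(m,near,rad); hull=cv2.convexHull(c)
    return c,hull
for n,p,a,rd in(("top",T,(400,212),70),("side",S,(300,323),90)):
    c,hu=board(p,a,rd); print(n,cv2.contourArea(c)); 
    for f in(.01,.02,.03): print(cv2.approxPolyDP(hu,f*cv2.arcLength(hu,True),True).reshape(-1,2).tolist())
E
```

```text
tin (202.17122040072857, 196.55919854280506) (197, 191, 12, 12) (276.17491749174917, 174.5049504950495) (273, 170, 7, 11) (array([0.48987613, 0.25236468, 0.08658552]), [array([ 0. , -0.3]), array([-0.2,  0.1])])
slim (311.7975567190227, 184.9546247818499) (306, 179, 13, 13) (301.57638888888886, 213.44965277777774) (297, 207, 10, 14) (array([ 0.52432304, -0.01275025,  0.10194362]), [array([ 0. , -0.4]), array([-0.4,  0.1])])
tin ((202.54690551757812, 197.9860382080078), (44.81355285644531, 46.65082550048828), 66.36453247070312) [0.48814301 0.25321179 0.074     ] [0.48522184 0.250854   0.089     ]
slim ((310.8107604980469, 186.14630126953125), (27.31023406982422, 28.777711868286133), 101.08235931396484) [ 0.5268308  -0.01334836  0.074     ] [ 0.52333349 -0.01173657  0.089     ]
top 4550.5
[[377, 169], [441, 190], [423, 253], [357, 231]]
[[377, 169], [441, 190], [423, 253], [357, 231]]
[[377, 169], [441, 190], [423, 253], [357, 231]]
side 7102.5
[[266, 283], [350, 292], [343, 369], [244, 354]]
[[266, 283], [350, 292], [343, 369], [244, 354]]
[[266, 283], [350, 292], [343, 369], [244, 354]]
```

```bash
python3 - <<'E'
from h import *
A=[[377,169],[441,190],[423,253],[357,231]]
# order in side: match via projecting
P=[plane("top",a,.018) for a in A];print(np.round(P,4),"mean",np.mean(P,0))
print([np.linalg.norm(P[i]-P[i-1]).round(4) for i in range(4)])
K,V=cam("side")
for a,p in zip(A,P):
    u=K@(V[:3]@np.r_[p,1]);u=u[:2]/u[2]
    B=min([[266,283],[350,292],[343,369],[244,354]],key=lambda b:np.hypot(*(u-b)))
    print(u.round(1),B,tri(a,B))
from scipy.spatial.transform import Rotation as R
s=r.state();M=R.from_rotvec(s["tool_rot"]).as_matrix();print(M.round(3))
g=np.array([.4890,.2525,.104])   # knob top centre
for h in(.06,):
    t=g+[0,0,h];print((M.T@(t-s["eef_pos"])*1000).round(1))
E
```

```text
[[ 0.5928 -0.1963  0.018 ]
 [ 0.5409 -0.3677  0.018 ]
 [ 0.3722 -0.3128  0.018 ]
 [ 0.4245 -0.1411  0.018 ]] mean [ 0.48258776 -0.25448415  0.018     ]
[np.float64(0.1771), np.float64(0.179), np.float64(0.1775), np.float64(0.1796)]
[347.5 290.1] [350, 292] (array([ 0.5960055 , -0.19789   ,  0.01303736]), [array([ 0.1, -0.7]), array([-0.9,  0.3])])
[343.2 360.7] [343, 369] (array([ 0.54198688, -0.37320057,  0.00495862]), [array([-0. ,  0.7]), array([ 1.2, -0.4])])
[241.6 345.8] [244, 354] (array([ 0.37417434, -0.31848775,  0.00313854]), [array([-0. , -0.3]), array([-0.6,  0.1])])
[264.4 280.4] [266, 283] (array([ 0.42642537, -0.14247683,  0.01154782]), [array([-0. , -0.4]), array([-0.6,  0.1])])
[[-0.897  0.442 -0.001]
 [ 0.442  0.897 -0.001]
 [ 0.    -0.002 -1.   ]]
[-327.1 -131.8   66.7]
```

The board centre is about (0.483,-0.254). Its sides measure 178 mm, which fits the given 180 mm, and the height is consistent with 18 mm. The lid knob is at (0.489,0.2525), and its mid-height of about 87 mm is consistent with 74–104 mm. I'll approach above the knob.

```bash
python3 -m creep '[[[0,-40,-16,0,0,0,0],[0,-80,-32,0,0,0,0],[0,-120,-48,0,0,0,0],[0,-160,-64,0,0,0,0],[0,-200,-80,0,0,0,0]]]'; python3 -m creep '[[[0,-40,-16,0,0,0,0],[0,-80,-32,10,0,0,0],[0,-110,-45,30,0,0,0],[0,-127,-52,50,0,0,0],[0,-127,-52,65,0,0,0]]]'
python3 - <<'E'
from h import *
from scipy.spatial.transform import Rotation as R
for n in("top","side"):
    p,d=r.get_image(n);np.savez(f"{n}1.npz",p=p,d=d);cv2.imwrite(f"pics/{n}1.png",cv2.resize(p[100:280,130:370] if n=="top" else p[60:240,170:410],None,fx=3,fy=3)[:,:,::-1])
s=r.state();M=R.from_rotvec(s["tool_rot"]).as_matrix();print(s["eef_pos"],s["contact_force"],s["time_s"],M.round(4))
print((M.T@(np.array([.489,.2525,.080])-s["eef_pos"])*1000).round(1))
E
```

```text
time_s: 0.6
eef_pos: [0.3988, 0.3542, 0.231]
tool_rot: [-0.712, -3.059, 0.001]
contact_force: [-0.1, 0.8, -0.0]
width: 0.0852
gripper_force: 0.0
time_s: 1.1
eef_pos: [0.4904, 0.2504, 0.1646]
tool_rot: [-0.718, -3.058, 0.003]
contact_force: [-0.4, 1.1, -0.6]
width: 0.0851
gripper_force: 0.0
[0.48769051 0.25150733 0.16366537] [-1.17304198 -0.09591014 -0.17745154] 1.2 [[-0.8963  0.4434 -0.0057]
 [ 0.4434  0.8963 -0.0019]
 [ 0.0043 -0.0043 -1.    ]]
[-1.1  1.8 83.7]
```

View pics/side1.png

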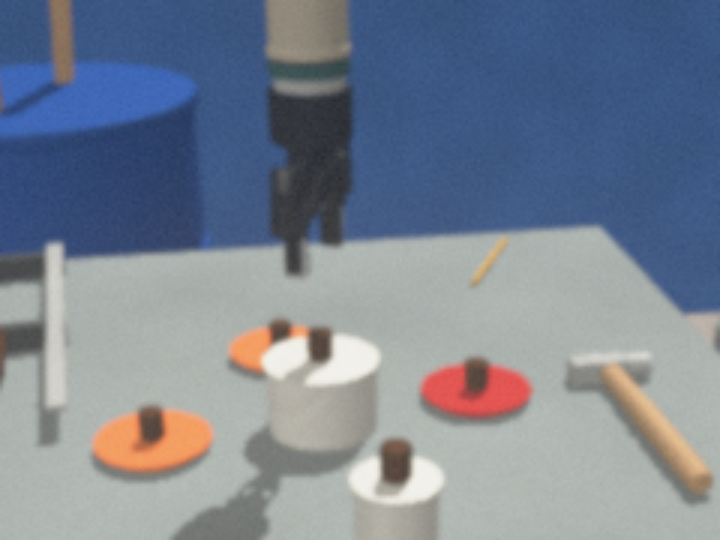

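The fingers stand centred over the knob: in the crop the tips average about (315,255) and the knob is at (320,345). I'll descend and close.

```bash
python3 -m creep '[[[0,-1,2,25,0,0,0],[0,-1,2,50,0,0,0],[0,-1,2,68,0,0,0],[0,-1,2,80,0,0,0],[0,-1,2,83,0,0,0]]]'; python3 -m creep '[[[0.5,0,0,0,0,0,0],[0.6,0,0,0,0,0,0],[1,0,0,0,0,0,0],[1,0,0,0,0,0,0],[1,0,0,0,0,0,0]]]'; python3 -m creep '[[[1,0,0,0,0,0,0],[1,0,0,0,0,0,0],[1,0,0,0,0,0,0],[1,0,0,0,0,0,0]]]'
```

```text
time_s: 1.7
eef_pos: [0.4902, 0.2544, 0.0826]
tool_rot: [-0.712, -3.058, 0.001]
contact_force: [0.0, -1.1, 0.3]
width: 0.0854
gripper_force: 0.0
time_s: 2.2
eef_pos: [0.4914, 0.2542, 0.0844]
tool_rot: [0.712, 3.058, 0.001]
contact_force: [-0.2, -0.1, 5.1]
width: 0.0239
gripper_force: 58.7
time_s: 2.6
eef_pos: [0.4914, 0.2542, 0.0844]
tool_rot: [0.712, 3.058, 0.001]
contact_force: [0.1, -1.6, 6.2]
width: 0.0238
gripper_force: 58.8
```

```bash
python3 -m creep '[[[1,0,0,-5,0,0,0],[1,0,0,-15,0,0,0],[1,0,0,-30,0,0,0],[1,0,0,-50,0,0,0],[1,0,0,-75,0,0,0]]]'; python3 -m creep '[[[1,0,0,-25,0,0,0],[1,0,0,-45,0,0,0],[1,0,0,-50,0,0,0],[1,0,0,-50,0,0,0]]]'
python3 - <<'E'
from h import *
from scipy.spatial.transform import Rotation as R
for n in("top","side"):
    p,d=r.get_image(n);np.savez(f"{n}2.npz",p=p,d=d)
    if n=="side":cv2.imwrite(f"pics/{n}2.png",cv2.resize(p[60:260,170:410],None,fx=3,fy=3)[:,:,::-1])
s=r.state();M=R.from_rotvec(s["tool_rot"]).as_matrix();print(s["eef_pos"],s["contact_force"],s["torque"],s["width"],M.round(4))
print((M.T@(np.array([.4826,-.2545,s["eef_pos"][2]])-s["eef_pos"])*1000).round(1))
E
```

```text
time_s: 3.1
eef_pos: [0.4902, 0.254, 0.1586]
tool_rot: [-0.713, -3.058, 0.001]
contact_force: [0.0, 1.3, -1.6]
width: 0.0239
gripper_force: 58.9
time_s: 3.5
eef_pos: [0.4912, 0.2544, 0.2091]
tool_rot: [0.712, 3.058, 0.002]
contact_force: [0.7, -0.5, -2.0]
width: 0.0237
gripper_force: 58.9
[0.49015112 0.25396503 0.20726026] [ 0.68268466  0.31762408 -2.07826988] [-0.03946292  0.01852341  0.02016354] 0.02401938901814374 [[-8.97e-01  4.42e-01 -1.90e-03]
 [ 4.42e-01  8.97e-01 -6.00e-04]
 [ 1.50e-03 -1.40e-03 -1.00e+00]]
[-2.179e+02 -4.594e+02  3.000e-01]
```

View pics/side2.png

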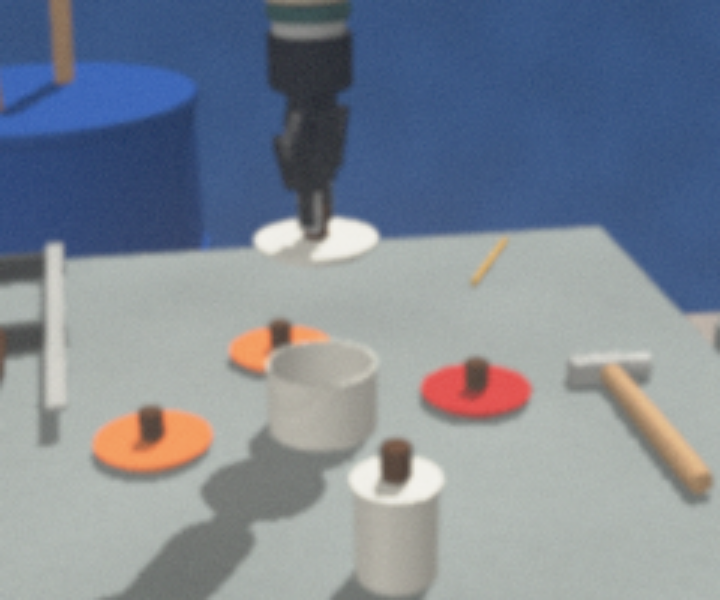

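The lid hangs level, with its disc at about (316,240) in the crop. The tin stands open at (322,395), and the weight reads about 2 N. Next I carry it to the board, with the lid bottom at about 185 mm against the slim tin's 119 mm.

```bash
python3 -m creep '[[[1,-7,-14,0,0,0,0],[1,-20,-42,0,0,0,0],[1,-35,-73,0,0,0,0],[1,-50,-105,0,0,0,0],[1,-65,-137,0,0,0,0]]]'; python3 -m creep '[[[1,-15,-32,0,0,0,0],[1,-30,-64,0,0,0,0],[1,-45,-96,0,0,0,0],[1,-60,-128,0,0,0,0],[1,-75,-160,0,0,0,0]]]'; python3 -m creep '[[[1,-15,-32,0,0,0,0],[1,-30,-64,0,0,0,0],[1,-45,-96,0,0,0,0],[1,-60,-128,0,0,0,0],[1,-70,-148,0,0,0,0]]]'; python3 -m creep '[[[1,-6,-11,0,0,0,0],[1,-8,-14,25,0,0,0],[1,-8,-14,55,0,0,0],[1,-8,-14,85,0,0,0],[1,-8,-14,110,0,0,0]]]'
python3 -m creep '[[[1,0,0,10,0,0,0],[1,0,0,15,0,0,0],[1,0,0,15,0,0,0]]]'
python3 - <<'E'
from h import *
from scipy.spatial.transform import Rotation as R
for n in("top","side"):
    p,d=r.get_image(n);np.savez(f"{n}3.npz",p=p,d=d)
    cv2.imwrite(f"pics/{n}3.png",cv2.resize(p[140:290,310:490] if n=="top" else p[200:400,180:420],None,fx=3,fy=3)[:,:,::-1])
s=r.state();M=R.from_rotvec(s["tool_rot"]).as_matrix();print(s["eef_pos"],s["contact_force"],s["torque"],s["width"],M.round(4))
print((M.T@(np.array([.4826,-.2545,.040])-s["eef_pos"])*1000).round(1))
E
```

```text
time_s: 4.1
eef_pos: [0.4875, 0.1004, 0.2071]
tool_rot: [-0.712, -3.058, 0.002]
contact_force: [0.7, -0.2, -0.9]
width: 0.0239
gripper_force: 59.0
time_s: 4.6
eef_pos: [0.4838, -0.0761, 0.2072]
tool_rot: [-0.713, -3.057, 0.0]
contact_force: [1.0, -0.4, -1.1]
width: 0.0237
gripper_force: 59.0
time_s: 5.1
eef_pos: [0.481, -0.2407, 0.207]
tool_rot: [-0.715, -3.057, 0.001]
contact_force: [0.6, -0.2, -0.8]
width: 0.0237
gripper_force: 59.1
time_s: 5.6
eef_pos: [0.4822, -0.2529, 0.0962]
tool_rot: [-0.712, -3.057, -0.002]
contact_force: [-0.4, 0.1, -1.2]
width: 0.024
gripper_force: 59.1
time_s: 5.9
eef_pos: [0.4836, -0.2538, 0.0833]
tool_rot: [-0.713, -3.059, -0.0]
contact_force: [0.1, -0.3, -1.5]
width: 0.0239
gripper_force: 59.1
[ 0.48440082 -0.25430696  0.08437221] [ 0.09801735 -0.67591203 -1.19881733] [-0.04028911 -0.03846016  0.01775647] 0.024281856940582578 [[-8.971e-01  4.418e-01  1.800e-03]
 [ 4.418e-01  8.971e-01 -1.100e-03]
 [-2.200e-03 -2.000e-04 -1.000e+00]]
[ 1.6 -1.  44.4]
```

View pics/side3.png

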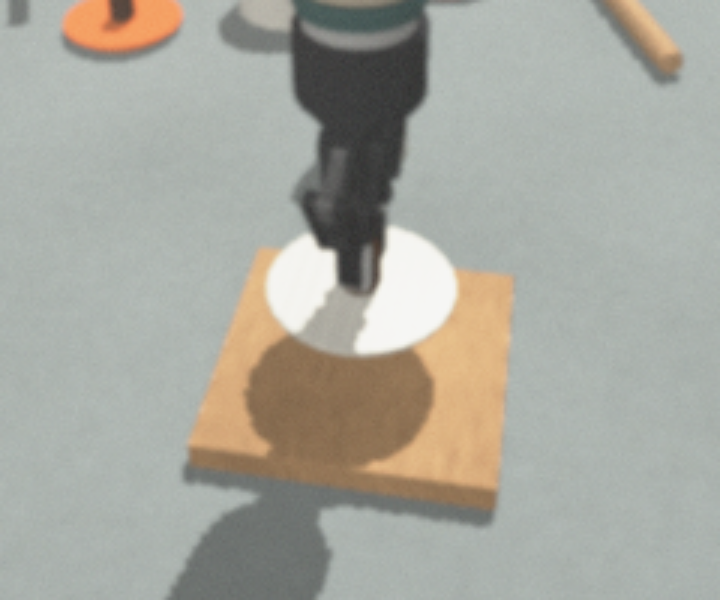

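View pics/top3.png

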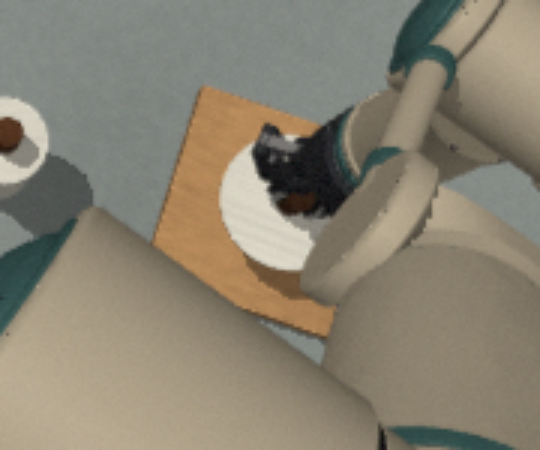

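The disc hangs level over the board: side crop centre about (361,290), top crop about (292,203), partly hidden by the arm. I'll check the disc centre from the side view and then lower.

```bash
python3 - <<'E'
from h import *
for n,near,rd in(("side",(300,300),40),("top",(405,210),30)):
    p=np.load(n+"3.npz")["p"].astype(int)
    w=((p.min(2)>(150 if n=="top" else 190))&(p.max(2)-p.min(2)<30)).astype(np.uint8)*255
    h=cv2.convexHull(blob(w,near,rd));e=cv2.fitEllipse(h);print(n,e,plane(n,e[0],.074))
E
```

```text
side ((307.27703857421875, 296.0685729980469), (41.06324005126953, 48.33162307739258), 78.57562255859375) [ 0.49693401 -0.26431869  0.074     ]
top ((398.58062744140625, 209.0210723876953), (28.673418045043945, 42.84782791137695), 157.91397094726562) [ 0.47565725 -0.23361531  0.074     ]
```

```bash
python3 -m creep '[[[1,1,0,12,0,0,0],[1,1,0,22,0,0,0],[1,1,0,30,0,0,0],[1,1,0,35,0,0,0],[1,1,0,35,0,0,0]]]'
```

```text
time_s: 6.5
eef_pos: [0.4821, -0.253, 0.0472]
tool_rot: [-0.712, -3.058, -0.001]
contact_force: [0.9, -0.1, -1.8]
width: 0.0239
gripper_force: 59.1
```

```bash
python3 - <<'E'
from h import *
for uv in((300.7,296.7),): print(plane("side",uv,.074),plane("side",uv,.070))
p,d=r.get_image("side");
q=p.astype(int);w=((q.min(2)>110)&(q.max(2)-q.min(2)<35)).astype(np.uint8)*255
h=cv2.convexHull(blob(w,(300,312),48));x,y,a,b=cv2.boundingRect(h);e=cv2.fitEllipse(h);print((x,y,a,b),e)
z=r.state()["eef_pos"][2]-.0844+.074
print(z,plane("side",e[0],z),plane("side",(x+a/2,y+b/2),z))
cv2.imwrite("pics/side4.png",cv2.resize(p[230:390,220:380],None,fx=3.5,fy=3.5)[:,:,::-1])
E
```

```text
[ 0.48480691 -0.26430453  0.074     ] [ 0.4854701  -0.25989368  0.07      ]
(268, 290, 62, 44) ((298.8465270996094, 311.0616455078125), (45.14197540283203, 61.97500991821289), 90.62416076660156)
0.03732329150075778 [ 0.48152833 -0.26222608  0.03732329] [ 0.48145272 -0.2646856   0.03732329]
```

View pics/side4.png

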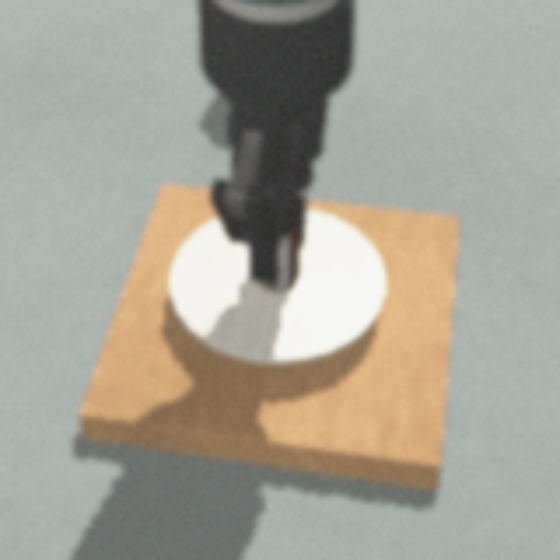

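The disc is level and centred over the board, at about (278,285) in the crop. The side view carries a bias of a few mm, as the board corners showed. I'll lower to contact, watching the force.

```bash
python3 -m creep '[[[1,0,0,2,0,0,0],[1,0,0,4,0,0,0],[1,0,0,5,0,0,0],[1,0,0,5,0,0,0]]]'; python3 -m creep '[[[1,0,0,1,0,0,0],[1,0,0,2,0,0,0],[1,0,0,2,0,0,0]]]'
```

```text
time_s: 6.95
eef_pos: [0.4827, -0.2534, 0.0432]
tool_rot: [-0.713, -3.06, -0.0]
contact_force: [0.4, -0.9, -1.6]
width: 0.0236
gripper_force: 59.1
time_s: 7.25
eef_pos: [0.4827, -0.2534, 0.0412]
tool_rot: [-0.713, -3.06, -0.0]
contact_force: [0.2, -0.4, -1.1]
width: 0.0243
gripper_force: 59.1
```

```bash
python3 -m creep '[[[1,0,0,1,0,0,0],[1,0,0,1,0,0,0]]]'; python3 -m creep '[[[1,0,0,1,0,0,0],[1,0,0,1,0,0,0]]]'
```

```text
time_s: 7.45
eef_pos: [0.4828, -0.2535, 0.0404]
tool_rot: [0.713, 3.059, 0.0]
contact_force: [-0.2, -0.1, -0.4]
width: 0.0238
gripper_force: 59.4
time_s: 7.65
eef_pos: [0.4828, -0.2534, 0.0404]
tool_rot: [0.713, 3.059, -0.0]
contact_force: [-1.9, 0.9, 6.3]
width: 0.0237
gripper_force: 60.1
```

Contact is confirmed: 6 N and the TCP has stopped at 40.4 mm. Now release, then back off.

```bash
python3 -m creep '[[[0.6,0,0,-1,0,0,0],[0.4,0,0,-1,0,0,0],[0,0,0,-1,0,0,0],[0,0,0,-1,0,0,0],[0,0,0,-1,0,0,0]]]'; python3 -m creep '[[[0,0,0,-10,0,0,0],[0,0,0,-35,0,0,0],[0,0,0,-75,0,0,0],[0,0,0,-115,0,0,0],[0,0,0,-155,0,0,0]]]'; python3 -m creep '[[[0,40,10,-10,0,0,0],[0,80,50,-20,0,0,0],[0,115,85,-20,0,0,0],[0,140,110,-20,0,0,0],[0,150,120,-20,0,0,0]]]'
python3 -m creep '[[[0,30,30,0,0,0,0],[0,60,60,0,0,0,0],[0,80,80,0,0,0,0],[0,80,80,0,0,0,0]]]'
python3 - <<'E'
from h import *
I={}
for n in("top","side"):
    p,d=r.get_image(n);I[n]=p;cv2.imwrite(f"pics/{n}5.png",p[:,:,::-1])
print(r.state()["eef_pos"])
for near in((400,212),(202,197),(312,185)):
    try: c=knob(I["top"],near,22);print(near,cen(c),cv2.boundingRect(c))
    except Exception as e: print(near,e)
E
```

```text
time_s: 8.15
eef_pos: [0.4827, -0.2534, 0.0402]
tool_rot: [-0.713, -3.06, -0.0]
contact_force: [-0.2, 0.3, -0.2]
width: 0.0854
gripper_force: 0.0
time_s: 8.65
eef_pos: [0.4826, -0.2533, 0.1975]
tool_rot: [0.713, 3.059, -0.0]
contact_force: [0.8, 0.2, -0.8]
width: 0.0854
gripper_force: 0.0
time_s: 9.15
eef_pos: [0.3988, -0.0762, 0.2161]
tool_rot: [-0.709, -3.06, -0.002]
contact_force: [0.4, -1.3, 1.1]
width: 0.0853
gripper_force: 0.0
time_s: 9.55
eef_pos: [0.3635, 0.0299, 0.2158]
tool_rot: [0.707, 3.061, 0.002]
contact_force: [0.5, -0.3, -0.3]
width: 0.085
gripper_force: 0.0
[0.36537696 0.02746988 0.21586463]
(400, 212) (402.33333333333326, 209.20720720720718) (396, 204, 13, 12)
(202, 197) (199.9638364779874, 194.27830188679246) (191, 187, 23, 18)
(312, 185) (311.718085106383, 184.8687943262411) (306, 179, 12, 12)
```

View pics/top5.png

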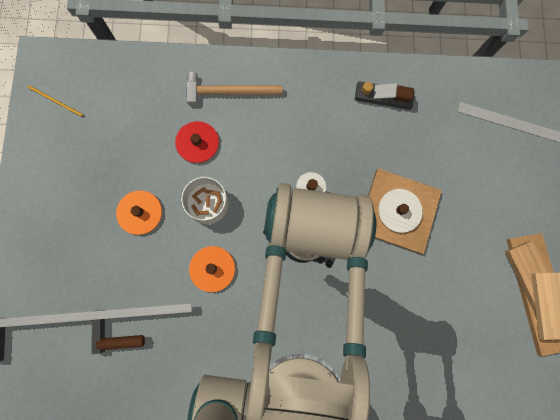

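View pics/side5.png

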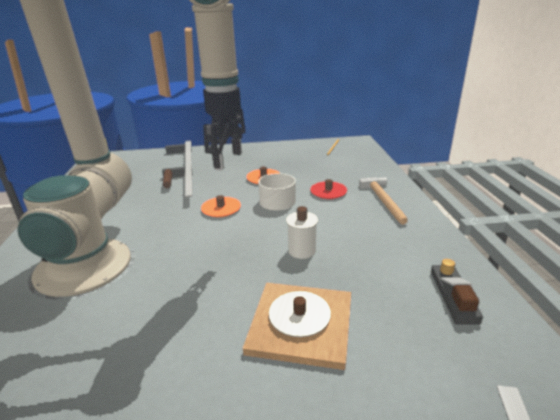

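The lid lies flat, knob up, in the middle of the board: top (402,209), side (300,314). The wide tin at (204,200) is open and the slim tin at (311,185) is unmoved. The arm touches nothing, so I'm handing in.

```bash
python3 -c "
from h import *
print(plane('top',(402.3,209.2),.05))
print(r.finish_job())"
```

```text
[ 0.47986639 -0.25104477  0.05      ]
the job is handed in; nothing more can be done
None
```

The lid is off the wide tin and lies knob up on the MDF offcut, within about 5 mm of its middle; both tins look unmoved, and the job is handed in after about 10 s of robot time.

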